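# Mount the router's tooling plate and check its gap

## Robot

A 7-joint arm with a two-finger parallel gripper is mounted at the origin on the work surface. World frame = base frame: x ahead of the robot, y to its left, z up, the work surface at z = 0. Lengths are in m, angles in rad, forces in N, time in s.
With the tool pointing down it reaches from about 0.4 to 0.875 m from the base axis. Payload 19.3 kg.
Tool frame: the origin (TCP) lies at the very end of the fingers, on their centre line; the grasp point (between the pads) lies 19 mm behind it; z points along the fingers, y is the line along which they close (so a half turn about z gives the same grasp; the last joint's range is limited). The gripper opens to 85 mm and grips with 20 to 120 N. Pads are 22 mm wide; open, the fingers measure 114 mm over their backs; the gripper's body (76 mm by 85 mm) begins 54 mm behind the grasp point. The pads swing forward as they close: fully open they stand 13 mm farther back than shut.
Start: joints at [-0.07, 0.521, -0.036, 1.599, 0.021, 1.021, -0.113], TCP at [0.625, -0, 0.231] pointing down, gripper open.
Joint ranges: [-2.91, 2.91], [-0.3, 2.13], [-1.5, 1.42], [0.17, 2.43], [-1.26, 4.41], [0.16, 1.93], [-2.52, 2.52]. Speed limits (rad/s): [1.89, 1.89, 2.39, 2.39, 3.01, 3.01, 3.01].

## Interface

Orientations are given as [roll, pitch, yaw] about the fixed x, y, z axes, in that order (R = Rz(yaw) Ry(pitch) Rx(roll)).
In Python, from workcell import monitor, optics, job_done gives the robot as it stands.
- The arm moves only by the shell command python3 -m handwheel 'ROWS' [FORCE]. ROWS is JSON, a list of rows, each an object of numbers: "dx", "dy", "dz": the shift along the tool's x, y, z in cm; "wx", "wy", "wz": the turn, a rotation vector about the tool's x, y, z in rad; "claw": the opening in per cent of the stroke, from 0 (shut) to 100 (fully open). A call has 1 to 8 rows; each row shifts and turns the commanded pose from where the row before left it, along the tool's axes as they then stand; what a row does not reach is not made up. A row lasts 1/8 s, in which the tool goes at most 62.5 mm and 10.7 degrees, less where a joint would pass 70% of its speed; a pose out of reach is approached as far as the arm can. A call with a gripper value outside its range is refused whole. The fingers move at their own pace and stop on an object; FORCE is the grip in N (left out, the last holds). Time passes only in rows, so rows that do not move let the fingers close. It gives the time, the measured TCP pose, the force, the opening and the grip force at its end, in the units of the state.
- monitor.observe(): the state, without advancing time (a new reading comes with each control period).
- optics.grab_frame(name): name is "scene" or "side" or "wrist"; returns a dict with "frame" (400x640x3 uint8, blue, green, red), "fovy" (degrees; the focal length in pixels is half the picture's height over the tangent of half this angle, whatever the lens; pixels are square), "cx", "cy" (the principal point, pixels), "R" (3x3) and "t" (3): a world point X has camera coordinates R X + t. Camera axes: x right, y down, z forward; pixel columns grow to the right and rows downward; lengths in m; the calibration is good to about 2 mm. A picture is of the moment at which its call begins. There is no depth.
- job_done(): hands the job in; it is judged then, once.
Trained networks look in the newest picture that a camera, given by its name, has taken for a name from the list of things; names that differ only in an ending like _2 or _b are one class to them, and where a whole thing is asked for, a point or a joint stands for the part that bears it (a point fixed in the world has none). Each returns a list of dicts, best first, with "p" (0 to 1); they miss things now and then, are a little off and sometimes report something else, mostly with a low value. They report only what shows in the picture. A call takes as long as a camera call. They do not tell look-alikes from the thing itself.
- optics.masks_of(name, camera): "region" (400x640 bool, what is visible of it) and "rect" ([left, top, width, height] in pixels, round what is visible of it).
The state is a dict: "clock": time; "qpos": joint angles; "qd": joint speeds; "joint_efforts": joint torques, N m; "position": TCP position; "tool_rot": TCP orientation; "force": force on the tool from outside, world axes, zero at the start; "moment": the same for the moment, N m; "grip_width": finger opening in m; "finger_force": force on a finger pad.
Only numpy, scipy, OpenCV 4.12 (cv2) and the standard library are available. Lean on these libraries where they do the work, as an engineer would, in place of code of your own. Each camera call takes 0.05 s, during which the arm holds its last target. There are 200 camera calls.

## Task

Get the router bed ready: pick up the plywood tooling plate by its rib, lower it (do not drop it) over the bed's two locating pins, thick pin in the large hole, until it lies flush on the bed, and let go. Then take the shouldered gauge out of its wooden holder, slide its steel blade down into the gap between the plate's edge and the fence, about midway along the fence, until its shoulders rest on both, and leave it standing there. Do not move the other things on the table.

Things in the scene. Friction and masses are not known exactly. Their poses are not given: they have to be found in the camera images.
- bed: The fixed bed of a small wooden router: plywood base 200 x 210 x 15 mm, above it a sled board (128 x 160 mm, top 60 mm above the table) with two upright steel locating pins, and beside the sled an upright aluminium bar, the fence. Origin: centre of the base's underside, on the table. z up; +x points from the sled to the fence; +y from the thin pin to the thick pin. Does not move. It may stand at the left or the right of the table.
- bed_top (a point): Centre of the sled's top face, 60 mm above the bed's origin, midway between the pins; axes as the bed's. The plate's underside centre comes here when seated.
- pin_large (a point): Foot of the thick pin (12 mm diameter) on the sled's top, at y = +50 mm in the bed's frame. The pin stands 24 mm high; its upper 7 mm taper to half the diameter.
- pin_small (a point): Foot of the thin pin (8 mm diameter) on the sled's top, at y = -50 mm in the bed's frame. 24 mm high, upper 7 mm tapered to half the diameter.
- fence_gap (a point): Middle of the gap between the seated plate's edge and the fence, at the height of their tops (78 mm above the table), at bed x = +68.75, y = 0 mm; axes as the bed's. The fence is 18 mm thick in x (face at bed x = 72.5 mm), 100 mm long in y, its top level with the seated plate's top. With the plate on its pins the gap is 7.5 mm wide (6 to 9 with the play in the holes) and over 60 mm deep, so the blade never reaches its floor.
- plate: Loose tooling plate of dark film-faced plywood, 130 (x) x 150 (y) x 18 (z) mm, 0.25 to 0.5 kg, with two through holes on its y axis and on top, at its centre, an upright light wooden rib 20 (x) x 70 (y) x 42 mm high (rib top 60 mm above the underside) to pick it up by. Origin: centre of its underside; z up. Starts flat on the table, at the other side from the bed, turned at most 0.6 rad. Fits on the pins one way only: large hole on the thick pin.
- hole_large (a point): Centre of the large hole (14 mm diameter) at the plate's underside, plate y = +50 mm.
- hole_small (a point): Centre of the small hole (10 mm diameter) at the plate's underside, plate y = -50 mm.
- holder: Fixed wooden block 66 (x) x 84 (y) x 45 (z) mm with a slot in its top (8.5 mm in x by 39.5 mm in y) in which the gauge stands. Origin: centre of its underside, on the table; z up.
- gauge: Loose shouldered gauge, about 0.12 kg: a wooden grip block 24 (x) x 44 (y) x 50 (z) mm on a flat steel blade 5 (x) x 36 (y) mm that reaches 40 mm down from the block's underside (last 6 mm thinned to 2.5 mm). Origin: centre of the block's underside, which is the shoulder; z up along the grip. Starts standing in the holder's slot, shoulder on the holder's top.
- motor: Bystander: stepper motor, 42 x 42 x 40 mm with a 22 mm shaft end upward. Origin: centre of its underside. Leave alone.
- jar: Bystander: glass jar with a steel lid, 60 mm diameter, 75 mm high. Origin: centre of its underside. Leave alone.
- screwdriver: Bystander: screwdriver lying on the table. Leave alone.
- wrench: Bystander: open-ended wrench lying on the table. Leave alone.
- offcut: Bystander: plywood offcut without holes, 100 x 60 x 18 mm. Origin: centre of its underside. Leave alone.
Things that resemble listed ones, but are neither listed nor needed, are in the scene too. Of the things like the plate, leave any that is blue or green; of the rest the larger one is meant.

How it is judged:
By the outcome, as a careful person would: the job done as asked, in the order asked, and still so for the second after the job is handed in, with the robot touching nothing.
It also fails if it takes over 72 s, if anything falls off the work surface, if the arm or the gripper's body presses on something with over 40 N, if the wrist force passes 120 N, or if a joint passes its speed limit or range.

## Working session

There is one attempt and no reset: what is moved stays moved. The work goes in short steps, Python scripts to look and compute and a shell command to move; the robot and the scene stay as the last step left them, time stands still between calls to the robot, and variables do not carry over. Pictures are saved under pics/ and viewed, at most 10 in all, crops included, and the job is handed in when it is done.

```bash
mkdir -p pics; cat > h.py <<'E'
import numpy as np, cv2
from workcell import monitor, optics
def grab(n): return optics.grab_frame(n)
def K(f):
    h=f["frame"].shape[0]; return h/2/np.tan(np.radians(f["fovy"])/2)
def proj(f,X):
    c=np.atleast_2d(X)@np.array(f["R"]).T+np.array(f["t"]); k=K(f)
    return np.c_[f["cx"]+k*c[:,0]/c[:,2], f["cy"]+k*c[:,1]/c[:,2]]
def onplane(f,uv,z):
    R=np.array(f["R"]);t=np.array(f["t"]);k=K(f);uv=np.atleast_2d(uv)
    d=np.c_[(uv[:,0]-f["cx"])/k,(uv[:,1]-f["cy"])/k,np.ones(len(uv))]@R
    o=-R.T@t; s=(z-o[2])/d[:,2]; return o+s[:,None]*d
E
python3 - <<'E'
from h import *
ims=[]
for n in ["scene","side"]:
    f=grab(n); ims.append(f["frame"]); print(n,f["fovy"],f["cx"],f["cy"],np.round(-np.array(f["R"]).T@f["t"],3))
    for nm in ["bed","plate","holder","gauge","motor","jar","offcut","screwdriver","wrench"]:
        for r in optics.masks_of(nm,n)[:4]:
            if r["p"]>.2:
                m=r["region"]; v,u=np.nonzero(m); print(nm,round(r["p"],2),r["rect"],np.round(onplane(f,[u.mean(),v.mean()],0.02)[0],3))
cv2.imwrite("pics/a.png",ims[0]); cv2.imwrite("pics/b.png",ims[1]); print(monitor.observe())
E
```

```text
scene 49.34104321659537 316.4364558970009 201.19293510919508 [1.478 0.2   0.807]
bed 0.92 [188.2, 192.6, 77.3, 53.6] [ 0.574 -0.243  0.02 ]
plate 0.93 [372.5, 219.2, 60.1, 42.7] [0.575 0.251 0.02 ]
plate 0.85 [352.1, 266.1, 54.4, 39.2] [0.746 0.202 0.02 ]
plate 0.65 [391.9, 172.9, 41.0, 40.1] [0.357 0.266 0.02 ]
plate 0.56 [313.4, 220.7, 46.8, 32.0] [0.599 0.079 0.02 ]
gauge 0.7 [309.3, 176.0, 19.6, 20.7] [ 0.36  -0.017  0.02 ]
motor 0.59 [287.8, 245.3, 20.1, 23.2] [ 0.682 -0.017  0.02 ]
motor 0.4 [171.2, 155.9, 20.9, 24.4] [ 0.337 -0.495  0.02 ]
offcut 0.8 [452.6, 197.4, 40.3, 26.4] [0.415 0.449 0.02 ]
screwdriver 0.72 [472.7, 227.5, 20.3, 35.0] [0.548 0.462 0.02 ]
wrench 0.8 [132.2, 202.4, 43.4, 38.0] [ 0.61  -0.458  0.02 ]
side 56.123389409377 327.7953512598879 197.62599703436015 [-0.138  0.656  1.091]
bed 0.64 [331.4, 143.7, 67.4, 49.6] [ 0.555 -0.237  0.02 ]
plate 0.81 [281.2, 254.2, 61.7, 54.7] [0.328 0.276 0.02 ]
plate 0.8 [243.7, 213.1, 54.3, 47.0] [0.55  0.259 0.02 ]
plate 0.67 [288.0, 196.0, 33.9, 26.4] [0.569 0.088 0.02 ]
plate 0.56 [235.8, 191.3, 33.5, 27.5] [0.718 0.211 
[... 380 characters left out ...]
 1.0, 'qpos': array([-0.07019086,  0.52138681, -0.03631832,  1.59950681,  0.02120261,
        1.02110832, -0.11282836]), 'qd': array([ 0.00106605, -0.00043954, -0.00043441, -0.00025802,  0.00037903,
        0.00110961, -0.00035063]), 'joint_efforts': array([ 4.10283596e-03, -9.26831317e+01,  1.98078275e+00, -3.70232069e+01,
        1.84139237e-02,  2.48017437e-03, -8.47802852e-06]), 'position': array([ 6.24986150e-01, -2.08534630e-05,  2.31296357e-01]), 'tool_rot': array([-3.14156771e+00, -5.21248710e-06,  1.57073328e+00]), 'force': array([-0.15878428,  0.36680818,  0.57965113]), 'moment': array([-0.01048923, -0.04382467, -0.01001613]), 'finger_force': 0.0, 'grip_width': 0.08571652976620087}
```

View pics/a.png

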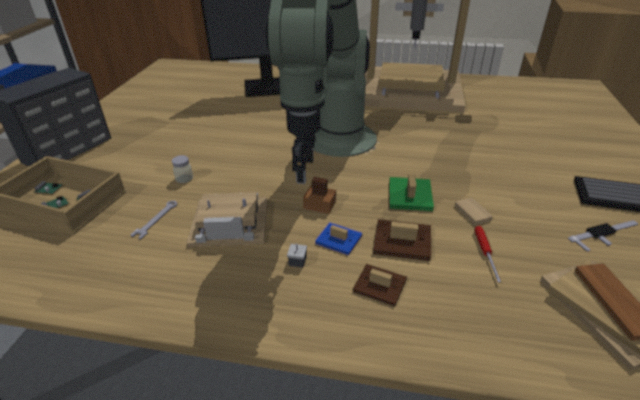

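View pics/b.png

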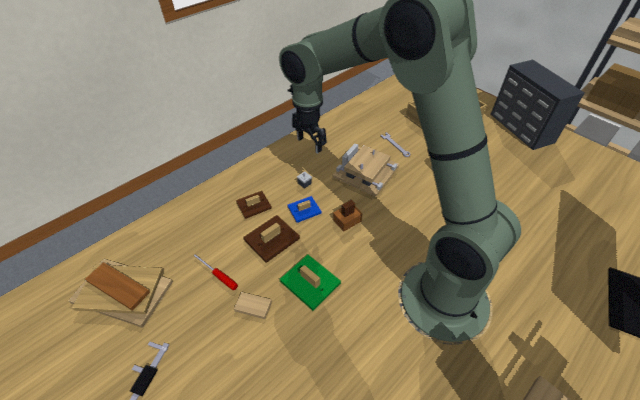

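The plate-like things in the scene picture are brown (403,238), brown (380,284), blue (339,238) and green (410,194). Brown (403,238) fits, being neither blue nor green and larger than the other brown one. The bed is at (228,220), with the fence on the side nearest the camera, and the holder with the gauge is at (319,197). I'll confirm the plate with a crop.

```bash
python3 - <<'E'
from h import *
f=grab("scene"); a=f["frame"][160:310,180:460]
cv2.imwrite("pics/c.png",cv2.resize(a,None,fx=2.8,fy=2.8,interpolation=cv2.INTER_CUBIC))
w=grab("wrist");R=np.array(w["R"]);print(w["fovy"],w["cx"],w["cy"],-R.T@w["t"],R.round(3))
f2=grab("side")
E
```

```text
68.63671345012132 323.8288110809382 200.5784392178353 [0.6253428  0.08072678 0.37402434] [[ 1.    -0.001 -0.   ]
 [-0.001 -0.949  0.315]
 [-0.    -0.315 -0.949]]
```

View pics/c.png

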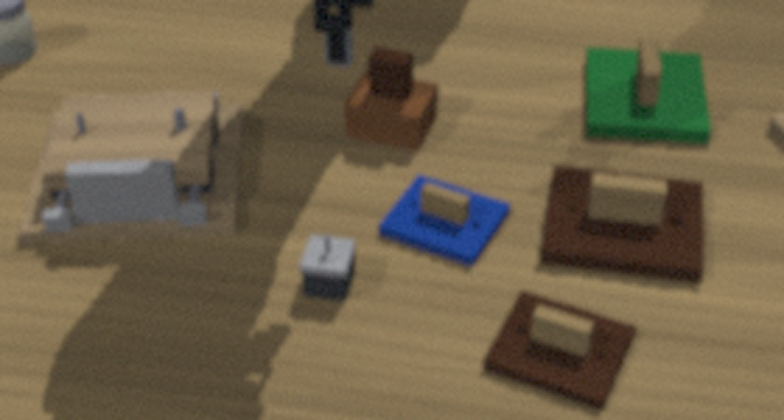

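The larger brown plate, at crop (622,222), is confirmed. Next I go above it for a close look.

```bash
python3 -m handwheel '[{"dx":4.8,"dy":-1},{"dx":4.8,"dy":-1},{"dx":4.8,"dy":-1},{"dx":4.8,"dy":-1},{"dx":4.8,"dy":-1,"dz":-2},{"dz":-2},{"dx":0},{"dx":0}]'
python3 - <<'E'
from h import *
f=grab("wrist"); cv2.imwrite("pics/d.png",f["frame"]); print(monitor.observe()["position"])
for r in optics.masks_of("plate","wrist")+optics.masks_of("hole_large","wrist")[:0]: print(r["p"],r["rect"])
E
```

```text
[ 6.25012326e-01 -2.37302982e-05  2.31309271e-01]
0.86 [364.9, 0.1, 99.4, 54.6]
0.78 [238.2, 51.0, 95.0, 107.7]
0.7 [197.4, 0.5, 123.5, 15.0]schema error: expected keys dx, dy, dz, wx, wy, wz, claw
```

View pics/d.png

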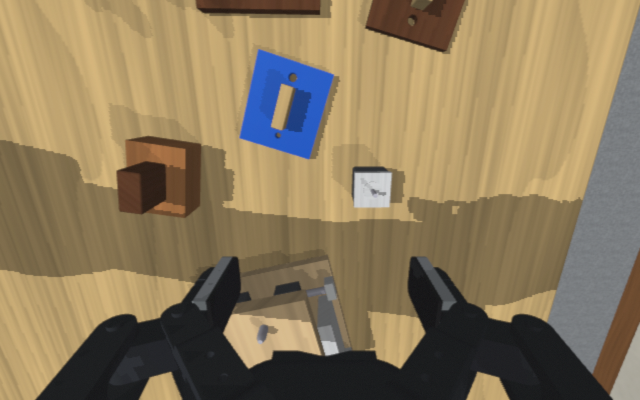

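The arm did not move, because every row needs all seven keys. The picture is from the start pose: holder and gauge at (158,180), blue plate (288,103), motor (372,188), bed (285,310). I'll retype the move with all keys.

```bash
python3 -m handwheel '[{"dx":4.8,"dy":-1,"dz":0,"wx":0,"wy":0,"wz":0,"claw":100},{"dx":4.8,"dy":-1,"dz":0,"wx":0,"wy":0,"wz":0,"claw":100},{"dx":4.8,"dy":-1,"dz":0,"wx":0,"wy":0,"wz":0,"claw":100},{"dx":4.8,"dy":-1,"dz":0,"wx":0,"wy":0,"wz":0,"claw":100},{"dx":4.8,"dy":-1,"dz":-2,"wx":0,"wy":0,"wz":0,"claw":100},{"dx":0,"dy":0,"dz":-2,"wx":0,"wy":0,"wz":0,"claw":100},{"dx":0,"dy":0,"dz":0,"wx":0,"wy":0,"wz":0,"claw":100},{"dx":0,"dy":0,"dz":0,"wx":0,"wy":0,"wz":0,"claw":100}]'
python3 - <<'E'
from h import *
f=grab("wrist"); cv2.imwrite("pics/e.png",f["frame"]); print(monitor.observe()["position"])
for r in optics.masks_of("plate","wrist"):
  print(r["p"],r["rect"])
  c=max(cv2.findContours(r["region"].astype(np.uint8),0,1)[0],key=cv2.contourArea)
  q=cv2.approxPolyDP(c,6,True)[:,0]; print(q.tolist()); print(onplane(f,q,0.018).round(3).tolist())
E
```

```text
clock: 2.3
position: [0.575, 0.2393, 0.2707]
tool_rot: [-3.141, 0.0, 1.57]
force: [-0.9, -0.6, -0.6]
grip_width: 0.0856
finger_force: 0.0
[0.57487296 0.23930089 0.27052018]
0.89 [76.1, 89.4, 134.1, 102.4]
[[194, 91], [76, 98], [105, 193], [211, 185]]
[[0.411, 0.335, 0.018], [0.259, 0.327, 0.018], [0.266, 0.2, 0.018], [0.417, 0.212, 0.018]]
0.86 [262.7, 99.3, 102.3, 112.4]
[[262, 99], [265, 208], [355, 209], [360, 100]]
[[0.496, 0.325, 0.018], [0.491, 0.177, 0.018], [0.62, 0.176, 0.018], [0.621, 0.324, 0.018]]
0.73 [387.9, 147.8, 89.4, 85.6]
[[413, 145], [388, 215], [448, 231], [477, 164]]
[[0.694, 0.267, 0.018], [0.668, 0.167, 0.018], [0.758, 0.141, 0.018], [0.784, 0.241, 0.018]]
0.62 [290.1, 230.3, 70.6, 70.5]
[[309, 230], [291, 286], [342, 300], [363, 246]]
[[0.553, 0.143, 0.018], [0.523, 0.047, 0.018], [0.604, 0.021, 0.018], [0.634, 0.117, 0.018]]
```

View pics/e.png

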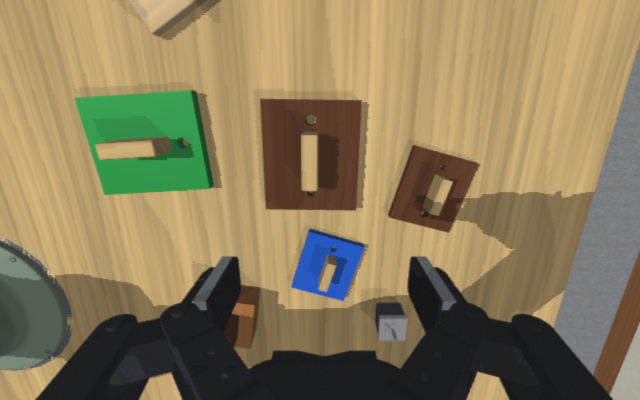

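Plate at (312,155), large hole at (312,119) on the far (+y) side, small hole at (311,193), and the rib runs along y. I'll refine from the rib top.

```bash
python3 - <<'E'
from h import *
f=grab("wrist"); im=f["frame"]
m=np.zeros(im.shape[:2],np.uint8); m[104:206,270:352]=1
b=((im.sum(2)>330)&(m>0)).astype(np.uint8)
c=sorted(cv2.findContours(b,0,1)[0],key=cv2.contourArea)[-1]
P=onplane(f,c[:,0].astype(float),0.06)[:,:2]*1000
print(cv2.minAreaRect(P.astype(np.float32)))
print(onplane(f,[[312,119],[311,193]],0.018).round(4))
E
```

```text
((556.2844848632812, 250.45376586914062), (67.87901306152344, 18.24015998840332), 89.42854309082031)
[[0.5596 0.3005 0.018 ]
 [0.5567 0.1999 0.018 ]]
```

```bash
python3 -m handwheel '[{"dx":1.1,"dy":-1.7,"dz":4,"wx":0,"wy":0,"wz":0,"claw":100},{"dx":0,"dy":0,"dz":5,"wx":0,"wy":0,"wz":0,"claw":100},{"dx":0,"dy":0,"dz":5,"wx":0,"wy":0,"wz":0,"claw":100},{"dx":0,"dy":0,"dz":5,"wx":0,"wy":0,"wz":0,"claw":100},{"dx":0,"dy":0,"dz":3.4,"wx":0,"wy":0,"wz":0,"claw":100},{"dx":0,"dy":0,"dz":2,"wx":0,"wy":0,"wz":0,"claw":100},{"dx":0,"dy":0,"dz":0,"wx":0,"wy":0,"wz":0,"claw":100}]'
python3 -m handwheel '[{"dx":0,"dy":0,"dz":0,"wx":0,"wy":0,"wz":0,"claw":0},{"dx":0,"dy":0,"dz":0,"wx":0,"wy":0,"wz":0,"claw":0},{"dx":0,"dy":0,"dz":0,"wx":0,"wy":0,"wz":0,"claw":0},{"dx":0,"dy":0,"dz":0,"wx":0,"wy":0,"wz":0,"claw":0},{"dx":0,"dy":0,"dz":0,"wx":0,"wy":0,"wz":0,"claw":0},{"dx":0,"dy":0,"dz":0,"wx":0,"wy":0,"wz":0,"claw":0}]' 60
```

```text
clock: 3.32
position: [0.5575, 0.2506, 0.0264]
tool_rot: [-3.14, 0.001, 1.571]
force: [-0.1, -0.6, 0.8]
grip_width: 0.0852
finger_force: 0.0
clock: 4.08
position: [0.5582, 0.2511, 0.028]
tool_rot: [3.141, -0.0, 1.571]
force: [-2.0, -1.4, 9.0]
grip_width: 0.0194
finger_force: 60.0
```

```bash
python3 -m handwheel '[{"dx":0,"dy":0,"dz":-2,"wx":0,"wy":0,"wz":0,"claw":0},{"dx":0,"dy":0,"dz":-4,"wx":0,"wy":0,"wz":0,"claw":0},{"dx":0,"dy":0,"dz":-5,"wx":0,"wy":0,"wz":0,"claw":0},{"dx":0,"dy":0,"dz":-5,"wx":0,"wy":0,"wz":0,"claw":0},{"dx":-4,"dy":0,"dz":-4,"wx":0,"wy":0,"wz":0,"claw":0},{"dx":-5,"dy":0,"dz":-2,"wx":0,"wy":0,"wz":0,"claw":0},{"dx":-5,"dy":0,"dz":0,"wx":0,"wy":0,"wz":0,"claw":0},{"dx":-5,"dy":0,"dz":0,"wx":0,"wy":0,"wz":0,"claw":0}]'
python3 -m handwheel '[{"dx":-5,"dy":0,"dz":0,"wx":0,"wy":0,"wz":0,"claw":0},{"dx":-5,"dy":0,"dz":0,"wx":0,"wy":0,"wz":0,"claw":0},{"dx":-5,"dy":0,"dz":0,"wx":0,"wy":0,"wz":0,"claw":0},{"dx":-5,"dy":0,"dz":0,"wx":0,"wy":0,"wz":0,"claw":0},{"dx":-5,"dy":0,"dz":0,"wx":0,"wy":0,"wz":0,"claw":0},{"dx":-5,"dy":0,"dz":0,"wx":0,"wy":0,"wz":0,"claw":0},{"dx":-5,"dy":0,"dz":0,"wx":0,"wy":0,"wz":0,"claw":0},{"dx":-4,"dy":0,"dz":0,"wx":0,"wy":0,"wz":0,"claw":0}]'
python3 -m handwheel '[{"dx":-2,"dy":0,"dz":0,"wx":0,"wy":0,"wz":0,"claw":0},{"dx":0,"dy":0,"dz":0,"wx":0,"wy":0,"wz":0,"claw":0},{"dx":0,"dy":0,"dz":0,"wx":0,"wy":0,"wz":0,"claw":0},{"dx":0,"dy":0,"dz":0,"wx":0,"wy":0,"wz":0,"claw":0}]'
python3 - <<'E'
from h import *
f=grab("wrist"); cv2.imwrite("pics/f.png",f["frame"]); np.save("f.npy",f,allow_pickle=True)
for r in optics.masks_of("bed","wrist"): print(r["p"],r["rect"])
E
```

```text
clock: 5.08
position: [0.5576, 0.0594, 0.2488]
tool_rot: [3.14, -0.0, 1.571]
force: [-0.6, 0.7, -3.6]
grip_width: 0.0191
finger_force: 59.3
clock: 6.08
position: [0.5573, -0.331, 0.2485]
tool_rot: [3.141, 0.0, 1.57]
force: [0.5, 0.5, -3.5]
grip_width: 0.0195
finger_force: 59.2
clock: 6.58
position: [0.5584, -0.3477, 0.2476]
tool_rot: [3.141, -0.0, 1.572]
force: [0.3, -0.1, -3.3]
grip_width: 0.0192
finger_force: 59.2
0.85 [214.8, 0.0, 204.6, 171.4]
```

View pics/f.png

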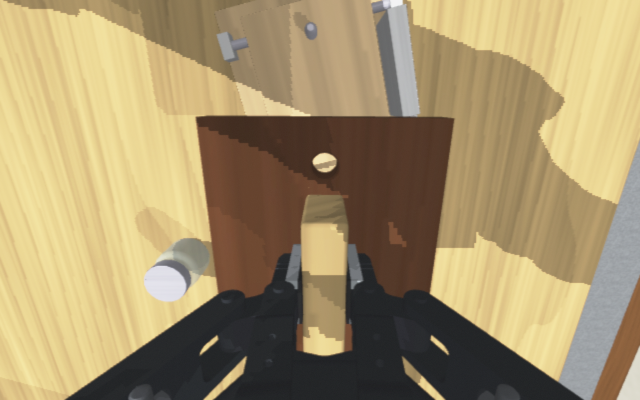

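The plate hangs straight in the grip, with its large hole at (324,162). The bed is partly visible, with one pin top at (311,28) and the fence at (400,60). I'll move to see the other pin.

```bash
python3 - <<'E'
from h import *
f=np.load("f.npy",allow_pickle=True).item()
print("pin top?",onplane(f,[[312,25]],.084),"foot",onplane(f,[[311,37]],.06))
s=grab("scene"); print(onplane(s,[[209.3,201],[244.3,199]],.084))
print("fence top edge wrist",onplane(f,[[390,10],[410,115],[375,10],[392,115]],.078))
E
python3 -m handwheel '[{"dx":4,"dy":0,"dz":-4,"wx":0,"wy":0,"wz":0,"claw":0},{"dx":0,"dy":0,"dz":-5,"wx":0,"wy":0,"wz":0,"claw":0},{"dx":0,"dy":0,"dz":-5,"wx":0,"wy":0,"wz":0,"claw":0},{"dx":0,"dy":0,"dz":-5,"wx":0,"wy":0,"wz":0,"claw":0},{"dx":0,"dy":0,"dz":-3,"wx":0,"wy":0,"wz":0,"claw":0},{"dx":0,"dy":0,"dz":0,"wx":0,"wy":0,"wz":0,"claw":0},{"dx":0,"dy":0,"dz":0,"wx":0,"wy":0,"wz":0,"claw":0}]'
python3 - <<'E'
from h import *
f=grab("wrist"); cv2.imwrite("pics/g.png",cv2.resize(f["frame"][:200,160:480],None,fx=2.5,fy=2.5,interpolation=cv2.INTER_CUBIC)); np.save("g.npy",f,allow_pickle=True)
E
```

```text
pin top? [[ 0.54768344 -0.19865258  0.084     ]] foot [[ 0.54570298 -0.20387056  0.06      ]]
[[ 0.57386163 -0.29037652  0.084     ]
 [ 0.54863479 -0.19606366  0.084     ]]
fence top edge wrist [[ 0.61968271 -0.18506758  0.078     ]
 [ 0.64687534 -0.27822916  0.078     ]
 [ 0.60582305 -0.18508029  0.078     ]
 [ 0.62844056 -0.27824532  0.078     ]]
clock: 7.6
position: [0.5578, -0.3087, 0.4661]
tool_rot: [-3.14, -0.001, 1.571]
force: [1.1, -0.6, -2.4]
grip_width: 0.0193
finger_force: 59.9
```

View pics/g.png

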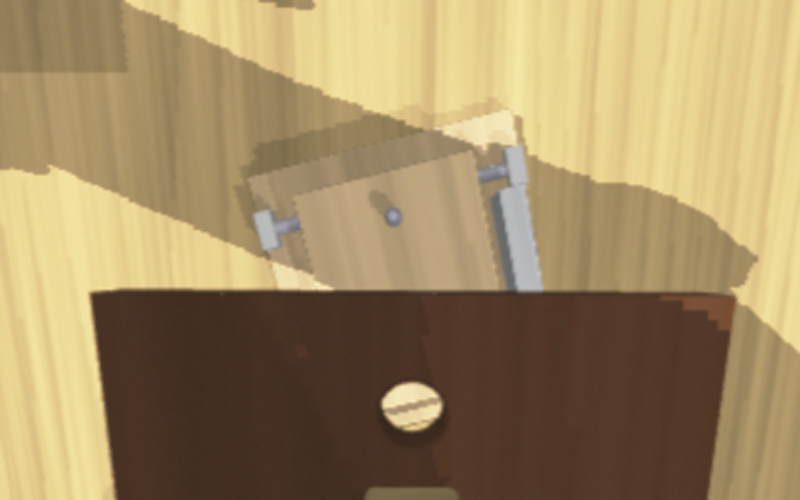

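Thick pin top at crop (393,215). I'll turn the tool to the bed's yaw (about 0.26) and step back along -y so both pins show.

```bash
python3 -m handwheel '[{"dx":-4,"dy":0,"dz":0,"wx":0,"wy":0,"wz":0,"claw":0},{"dx":-4,"dy":0,"dz":0,"wx":0,"wy":0,"wz":0,"claw":0},{"dx":-4,"dy":1,"dz":0,"wx":0,"wy":0,"wz":-0.13,"claw":0},{"dx":0,"dy":1,"dz":0,"wx":0,"wy":0,"wz":-0.13,"claw":0},{"dx":0,"dy":0,"dz":0,"wx":0,"wy":0,"wz":0,"claw":0},{"dx":0,"dy":0,"dz":0,"wx":0,"wy":0,"wz":0,"claw":0}]'
python3 - <<'E'
from h import *
f=grab("wrist"); cv2.imwrite("pics/h.png",cv2.resize(f["frame"][:200,160:480],None,fx=2.5,fy=2.5,interpolation=cv2.INTER_CUBIC)); np.save("g.npy",f,allow_pickle=True)
E
```

```text
clock: 8.4
position: [0.5777, -0.4273, 0.467]
tool_rot: [-3.141, -0.001, 1.828]
force: [-0.4, 0.2, -2.9]
grip_width: 0.0193
finger_force: 59.7
```

View pics/h.png

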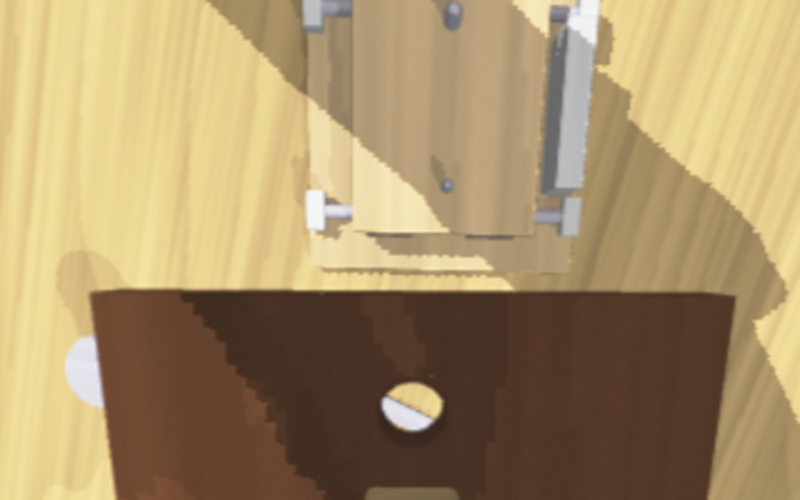

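```bash
cat > m.py <<'E'
from h import *
f=np.load("g.npy",allow_pickle=True).item(); o=monitor.observe(); p=o["position"]; yaw=o["tool_rot"][2]
px=lambda u,v:[160+(u+.5)/2.5-.5,(v+.5)/2.5-.5]
A=onplane(f,[px(453,8)],.084)[0]; B=onplane(f,[px(447,184)],.084)[0]
print("pins",A,B,np.linalg.norm(A-B),"yaw",np.arctan2(-(A-B)[0],(A-B)[1]),"tool yaw",yaw-np.pi/2)
H=onplane(f,[px(412,407)],p[2]-.028+.018)[0]
tx=np.array([np.cos(yaw),np.sin(yaw)]); ty=np.array([np.sin(yaw),-np.cos(yaw)])
d=(H-p)[:2]; print("hole in tool x,y mm",1e3*d@tx,1e3*d@ty)
e=onplane(f,[px(92,292),px(735,294)],p[2]-.01); print("front edge corners tool",[(1e3*(q-p)[:2]@tx,1e3*(q-p)[:2]@ty) for q in e])
for q in(A,B): print("pin in tool mm",1e3*(q-p)[:2]@tx,1e3*(q-p)[:2]@ty)
E
python3 m.py
```

```text
pins [ 0.54523354 -0.20015887  0.084     ] [ 0.56859712 -0.29756294  0.084     ] 0.10016691215201044 yaw 0.23541489995191078 tool yaw 0.25781744383455796
hole in tool x,y mm 51.1145428805979 0.6163392307885684
front edge corners tool [(np.float64(74.43492341864935), np.float64(-63.44245120382963)), (np.float64(73.9054291496501), np.float64(65.31077178288712))]
pin in tool mm 227.92600883408159 26.575844796927807
pin in tool mm 127.78423121390057 24.332038847477218
```

```bash
python3 -m handwheel '[{"dx":4.4,"dy":0.6,"dz":3,"wx":0,"wy":0,"wz":0,"claw":0},{"dx":4.4,"dy":0.6,"dz":3,"wx":0,"wy":0,"wz":0,"claw":0},{"dx":4.4,"dy":0.6,"dz":3,"wx":0,"wy":0,"wz":0,"claw":0},{"dx":4.5,"dy":0.7,"dz":3,"wx":0,"wy":0,"wz":0.015,"claw":0},{"dx":0,"dy":0,"dz":6,"wx":0,"wy":0,"wz":0,"claw":0},{"dx":0,"dy":0,"dz":6,"wx":0,"wy":0,"wz":0,"claw":0},{"dx":0,"dy":0,"dz":6,"wx":0,"wy":0,"wz":0,"claw":0},{"dx":0,"dy":0,"dz":3,"wx":0,"wy":0,"wz":0,"claw":0}]'
python3 -m handwheel '[{"dx":0,"dy":0,"dz":0.7,"wx":0,"wy":0,"wz":0,"claw":0},{"dx":0,"dy":0,"dz":0,"wx":0,"wy":0,"wz":0,"claw":0},{"dx":0,"dy":0,"dz":0,"wx":0,"wy":0,"wz":0,"claw":0}]'
python3 - <<'E'
from h import *
f=grab("wrist"); g=grab("side"); s=grab("scene")
a=cv2.resize(f["frame"][90:240,245:405],None,fx=2.5,fy=2.5,interpolation=cv2.INTER_CUBIC)
b=cv2.resize(g["frame"][125:200,320:400],None,fx=5,fy=5,interpolation=cv2.INTER_CUBIC)
cv2.imwrite("pics/i.png",np.hstack([a,b])); np.save("g.npy",f,allow_pickle=True)
E
```

```text
clock: 9.45
position: [0.5551, -0.2495, 0.1348]
tool_rot: [-3.139, -0.001, 1.814]
force: [0.7, -0.8, -2.4]
grip_width: 0.019
finger_force: 59.6
clock: 9.82
position: [0.5573, -0.2505, 0.132]
tool_rot: [3.14, 0.001, 1.815]
force: [-0.0, -0.8, -3.8]
grip_width: 0.019
finger_force: 59.6
```

View pics/i.png

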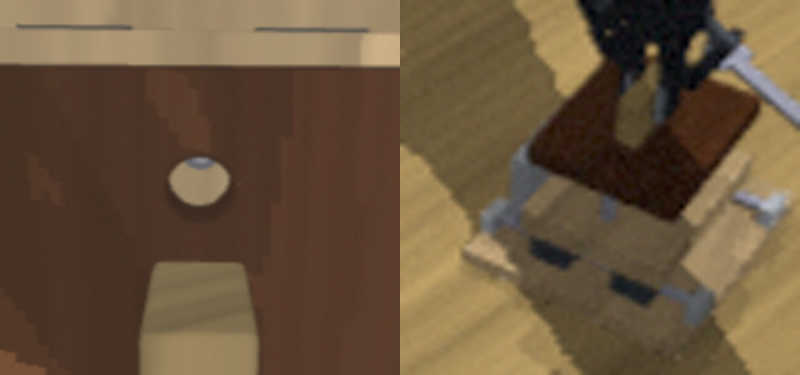

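```bash
cat > n.py <<'E'
from h import *
f=np.load("g.npy",allow_pickle=True).item(); o=monitor.observe(); p=o["position"]
px=lambda u,v:[245+(u+.5)/2.5-.5,90+(v+.5)/2.5-.5]
zt=p[2]-.010; H=onplane(f,[px(199,184)],zt)[0]; lo=onplane(f,[px(199,159)],zt)[0]
print("H",H,"yaw",o["tool_rot"][2]-np.pi/2)
t=np.linspace(0,2*np.pi,9)
def cr(r,z,c=H): 
  q=proj(f,np.c_[c[0]+r*np.cos(t),c[1]+r*np.sin(t),0*t+z]); q=(q-[245,90]+.5)*2.5-.5; return q.min(0).round(),q.max(0).round()
print("hole top",cr(.007,zt)); print("hole bottom",cr(.007,zt-.018)); print("tip pred if aligned",cr(.003,.084)); print("shaft",cr(.006,.077))
A=np.array([0.54523,-0.20016]);print("tip at earlier est",cr(.003,.084,A),cr(.006,.077,A))
E
python3 n.py
```

```text
H [ 0.54556447 -0.20143096  0.12134011] yaw 0.24479285261418027
hole top (array([167., 152.]), array([231., 215.]))
hole bottom (array([170., 140.]), array([228., 197.]))
tip pred if aligned (array([187., 145.]), array([210., 167.]))
shaft (array([177., 130.]), array([220., 173.]))
tip at earlier est (array([187., 139.]), array([210., 162.])) (array([177., 125.]), array([220., 168.]))
```

Left half: the large hole is at (199,184) with the thick pin's tip showing at (199,162), within about 1 mm of aligned. The right half shows the plate level above the bed. I'll nudge +0.7 mm and lower.

```bash
python3 -m handwheel '[{"dx":0.07,"dy":0,"dz":0.5,"wx":0,"wy":0,"wz":0,"claw":0},{"dx":0,"dy":0,"dz":0.6,"wx":0,"wy":0,"wz":0,"claw":0},{"dx":0,"dy":0,"dz":0.6,"wx":0,"wy":0,"wz":0,"claw":0},{"dx":0,"dy":0,"dz":0.4,"wx":0,"wy":0,"wz":0,"claw":0},{"dx":0,"dy":0,"dz":0.3,"wx":0,"wy":0,"wz":0,"claw":0},{"dx":0,"dy":0,"dz":0,"wx":0,"wy":0,"wz":0,"claw":0}]'
python3 -m handwheel '[{"dx":0,"dy":0,"dz":0.3,"wx":0,"wy":0,"wz":0,"claw":0},{"dx":0,"dy":0,"dz":0.3,"wx":0,"wy":0,"wz":0,"claw":0},{"dx":0,"dy":0,"dz":0,"wx":0,"wy":0,"wz":0,"claw":0}]'
```

```text
clock: 10.72
position: [0.5564, -0.2495, 0.1061]
tool_rot: [-3.141, -0.0, 1.816]
force: [-0.3, -0.5, -2.7]
grip_width: 0.0189
finger_force: 59.9
clock: 11.1
position: [0.5566, -0.2491, 0.1]
tool_rot: [3.141, -0.0, 1.816]
force: [2.1, 3.6, -5.2]
grip_width: 0.0193
finger_force: 59.7
```

```bash
python3 -m handwheel '[{"dx":0,"dy":0,"dz":0.3,"wx":0,"wy":0,"wz":0,"claw":0},{"dx":0,"dy":0,"dz":0.3,"wx":0,"wy":0,"wz":0,"claw":0},{"dx":0,"dy":0,"dz":0.2,"wx":0,"wy":0,"wz":0,"claw":0},{"dx":0,"dy":0,"dz":0,"wx":0,"wy":0,"wz":0,"claw":0}]'
python3 -m handwheel '[{"dx":0,"dy":0,"dz":0.2,"wx":0,"wy":0,"wz":0,"claw":0},{"dx":0,"dy":0,"dz":0.2,"wx":0,"wy":0,"wz":0,"claw":0},{"dx":0,"dy":0,"dz":0,"wx":0,"wy":0,"wz":0,"claw":0}]'
```

```text
clock: 11.6
position: [0.5566, -0.2492, 0.0921]
tool_rot: [3.141, -0.0, 1.816]
force: [2.3, 5.3, -2.2]
grip_width: 0.0193
finger_force: 60.1
clock: 11.98
position: [0.5566, -0.2491, 0.0881]
tool_rot: [3.141, -0.0, 1.816]
force: [3.4, 5.7, -1.9]
grip_width: 0.0193
finger_force: 60.0
```

```bash
python3 -m handwheel '[{"dx":0,"dy":0,"dz":0.1,"wx":0,"wy":0,"wz":0,"claw":0},{"dx":0,"dy":0,"dz":0.1,"wx":0,"wy":0,"wz":0,"claw":0},{"dx":0,"dy":0,"dz":0,"wx":0,"wy":0,"wz":0,"claw":0},{"dx":0,"dy":0,"dz":0,"wx":0,"wy":0,"wz":0,"claw":0}]'
```

```text
clock: 12.48
position: [0.5567, -0.249, 0.088]
tool_rot: [3.141, -0.0, 1.816]
force: [-7.7, 12.2, 30.5]
grip_width: 0.0192
finger_force: 64.7
```

The plate bottoms out at the expected height with 30 N. I'll relieve, release and rise.

```bash
python3 -m handwheel '[{"dx":0,"dy":0,"dz":-0.1,"wx":0,"wy":0,"wz":0,"claw":0},{"dx":0,"dy":0,"dz":-0.05,"wx":0,"wy":0,"wz":0,"claw":10},{"dx":0,"dy":0,"dz":0,"wx":0,"wy":0,"wz":0,"claw":70},{"dx":0,"dy":0,"dz":0,"wx":0,"wy":0,"wz":0,"claw":70},{"dx":0,"dy":0,"dz":0,"wx":0,"wy":0,"wz":0,"claw":70},{"dx":0,"dy":0,"dz":0,"wx":0,"wy":0,"wz":0,"claw":70}]'
python3 -m handwheel '[{"dx":0,"dy":0,"dz":-2,"wx":0,"wy":0,"wz":0,"claw":70},{"dx":0,"dy":0,"dz":-5,"wx":0,"wy":0,"wz":0,"claw":70},{"dx":0,"dy":0,"dz":-6,"wx":0,"wy":0,"wz":0,"claw":100},{"dx":-4,"dy":0,"dz":-4,"wx":0,"wy":0,"wz":0,"claw":100},{"dx":0,"dy":0,"dz":0,"wx":0,"wy":0,"wz":0,"claw":100},{"dx":0,"dy":0,"dz":0,"wx":0,"wy":0,"wz":0,"claw":100}]'
python3 - <<'E'
from h import *
f=grab("wrist"); np.save("g.npy",f,allow_pickle=True)
cv2.imwrite("pics/j.png",cv2.resize(f["frame"][:320,140:520],None,fx=1.8,fy=1.8,interpolation=cv2.INTER_CUBIC))
E
```

```text
clock: 13.22
position: [0.5563, -0.2497, 0.0877]
tool_rot: [-3.141, 0.0, 1.816]
force: [0.6, -0.3, 0.3]
grip_width: 0.0598
finger_force: 0.0
clock: 13.98
position: [0.5657, -0.2879, 0.257]
tool_rot: [-3.141, -0.001, 1.816]
force: [0.7, 0.2, -0.6]
grip_width: 0.0853
finger_force: 0.0
```

View pics/j.png

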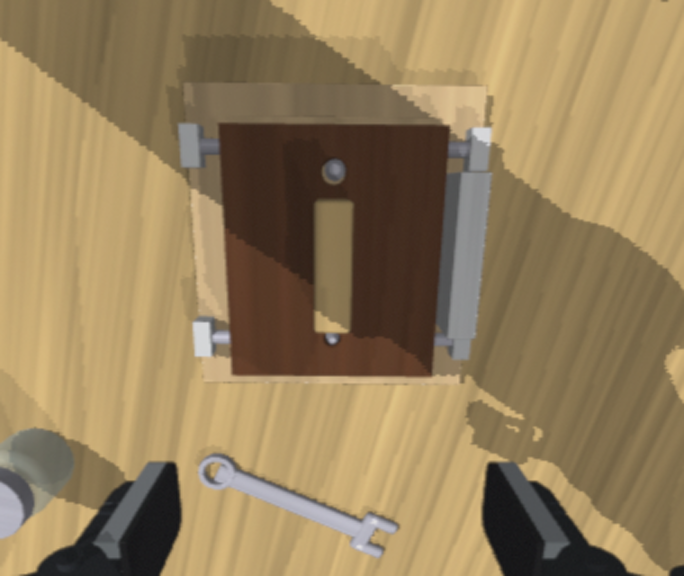

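The plate lies flat with both pins through their holes (thick pin at (333,171), thin pin at (332,338)). The fence is to its right, with the gap at about x=450. Next I measure the gap numerically, with intensity profiles across it.

```bash
python3 - <<'E'
from h import *
f=np.load("g.npy",allow_pickle=True).item(); im=f["frame"].astype(np.float32)
c=np.array([.5569,-.2489]); th=.24
ex=np.array([np.cos(th),np.sin(th)]); ey=np.array([-np.sin(th),np.cos(th)])
xs=np.arange(-74,100,1.)
def prof(y,a,b):
    P=np.array([np.r_[c+ex*x*1e-3+ey*y*1e-3,.078] for x in np.arange(a,b,1.)]); q=proj(f,P).astype(np.float32)
    return cv2.remap(im,q[None,:,0],q[None,:,1],cv2.INTER_LINEAR)[0].mean(1)
for y in(-35,0,35):
    print(y,"L",prof(y,-72,-58).round().astype(int).tolist()); print("  R 58..98",prof(y,58,98).round().astype(int).tolist())
px=lambda u,v:[140+(u+.5)/1.8-.5,(v+.5)/1.8-.5]
A,B=onplane(f,[px(334,167),px(332,336)],.084)[:,:2]; print("pins",A,B,np.linalg.norm(A-B),(A+B)/2,np.arctan2(-(A-B)[0],(A-B)[1]))
K_=onplane(f,[px(219,124),px(448,126),px(433,376),px(232,375)],.078)[:,:2]; print("plate c",K_.mean(0)); d=K_[0]-K_[3]+K_[1]-K_[2]; print(np.arctan2(-d[0],d[1]))
E
```

```text
-35 L [173, 173, 171, 163, 158, 156, 135, 104, 77, 65, 64, 65, 67, 66]
  R 58..98 [47, 46, 46, 46, 45, 46, 55, 69, 80, 83, 83, 83, 84, 85, 98, 121, 138, 144, 144, 144, 143, 144, 145, 145, 144, 144, 144, 142, 142, 142, 144, 148, 141, 124, 111, 109, 108, 107, 105, 105]
0 L [159, 160, 159, 159, 158, 157, 143, 111, 79, 67, 67, 67, 68, 68]
  R 58..98 [47, 46, 46, 47, 46, 46, 53, 66, 78, 83, 83, 82, 82, 83, 86, 112, 132, 142, 144, 144, 144, 144, 143, 142, 141, 141, 142, 141, 140, 141, 142, 142, 131, 114, 107, 107, 106, 104, 104, 103]
35 L [115, 102, 100, 100, 99, 99, 97, 78, 56, 49, 48, 47, 48, 49]
  R 58..98 [47, 47, 46, 48, 47, 46, 50, 66, 79, 82, 82, 82, 82, 82, 85, 100, 127, 139, 142, 143, 144, 144, 142, 140, 138, 138, 139, 139, 139, 140, 141, 142, 135, 123, 113, 109, 109, 110, 110, 110]
pins [ 0.54521605 -0.19914842] [ 0.56799744 -0.29501818] 0.09853934886386068 [ 0.55660674 -0.2470833 ] 0.23330144203374784
plate c [ 0.55736675 -0.24996828]
0.24115735197352053
```

Gap centre is about 69.1 mm from the plate centre, at world (0.624,-0.2325), about 8 mm wide. Now over to the gauge.

```bash
python3 -m handwheel '[{"dx":5,"dy":-0.7,"dz":0,"wx":0,"wy":0,"wz":0,"claw":100},{"dx":5,"dy":-0.7,"dz":0,"wx":0,"wy":0,"wz":0,"claw":100},{"dx":5,"dy":-0.7,"dz":0,"wx":0,"wy":0,"wz":0,"claw":100},{"dx":5,"dy":-0.7,"dz":0,"wx":0,"wy":0,"wz":0,"claw":100},{"dx":5,"dy":-0.7,"dz":0,"wx":0,"wy":0,"wz":0,"claw":100},{"dx":5,"dy":-0.8,"dz":0,"wx":0,"wy":0,"wz":0.12,"claw":100},{"dx":0,"dy":0,"dz":0,"wx":0,"wy":0,"wz":0.125,"claw":100},{"dx":0,"dy":0,"dz":0,"wx":0,"wy":0,"wz":0,"claw":100}]'
cat > q.py <<'E'
from h import *
f=grab("wrist"); np.save("g.npy",f,allow_pickle=True); o=monitor.observe(); print(o["position"],o["tool_rot"])
for n,zs in(("holder",(.045,)),("gauge",(.095,))):
  for r in optics.masks_of(n,"wrist")[:2]:
    print(n,r["p"],r["rect"])
    c=max(cv2.findContours(r["region"].astype(np.uint8),0,1)[0],key=cv2.contourArea)
    q=cv2.approxPolyDP(c,3,True)[:,0]; print(q.tolist())
    for z in zs: print(z,onplane(f,q,z)[:,:2].round(4).tolist())
E
python3 q.py
```

```text
clock: 15.02
position: [0.451, -0.0071, 0.2573]
tool_rot: [-3.14, 0.0, 1.573]
force: [-1.1, -0.1, 0.2]
grip_width: 0.0855
finger_force: 0.0
[ 0.45121722 -0.00749439  0.2572827 ] [-3.14055696e+00  1.58167477e-04  1.57433626e+00]
holder 0.8 [280.4, 126.2, 60.4, 76.2]
[[287, 129], [278, 196], [327, 204], [339, 136]]
0.045 [[0.4074, 0.0447], [0.3928, -0.0383], [0.4551, -0.0489], [0.469, 0.0367]]
holder 0.39 [340.7, 293.2, 82.2, 73.7]
[[342, 305], [351, 347], [374, 349], [379, 359], [398, 367], [423, 335], [407, 294]]
0.045 [[0.4776, -0.2036], [0.493, -0.2804], [0.5284, -0.2842], [0.5373, -0.3039], [0.5682, -0.3199], [0.6007, -0.2572], [0.57, -0.1846]]
gauge 0.94 [293.7, 150.9, 24.7, 46.6]
[[302, 152], [294, 172], [293, 193], [311, 198], [319, 156]]
0.095 [[0.4283, 0.0255], [0.4193, 0.0043], [0.4175, -0.019], [0.437, -0.0247], [0.446, 0.0214]]
```

```bash
python3 -m handwheel '[{"dx":0.75,"dy":-1.9,"dz":3,"wx":0,"wy":0,"wz":0,"claw":100},{"dx":0,"dy":0,"dz":3,"wx":0,"wy":0,"wz":0.175,"claw":100},{"dx":0,"dy":0,"dz":4,"wx":0,"wy":0,"wz":0,"claw":100},{"dx":0,"dy":0,"dz":0,"wx":0,"wy":0,"wz":0,"claw":100},{"dx":0,"dy":0,"dz":0,"wx":0,"wy":0,"wz":0,"claw":100}]'
python3 q.py; python3 - <<'E'
from h import *
f=np.load("g.npy",allow_pickle=True).item(); r=optics.masks_of("gauge","wrist")[0]["region"]
im=f["frame"].astype(int); v,u=np.nonzero(r)
# coarse ascii brightness of the mask's box, to tell the top face
for y in range(v.min()-4,v.max()+5,4): print(y," ".join(f"{im[y,x].sum()//3:3d}" for x in range(u.min()-6,u.max()+8,4)))
E
```

```text
clock: 15.8
position: [0.4331, -0.0004, 0.1587]
tool_rot: [3.141, -0.0, 1.396]
force: [0.6, -0.6, 0.9]
grip_width: 0.0855
finger_force: 0.0
[ 4.33323221e-01 -4.08521575e-04  1.59039572e-01] [ 3.14017367e+00 -4.21979429e-04  1.39607347e+00]
holder 0.76 [281.4, 145.2, 76.5, 95.2]
[[289, 148], [283, 155], [289, 240], [306, 241], [307, 179], [323, 176], [335, 178], [338, 239], [355, 240], [355, 150]]
0.045 [[0.4112, 0.0479], [0.4047, 0.0429], [0.3926, -0.0385], [0.4085, -0.0424], [0.4213, 0.018], [0.436, 0.0182], [0.4463, 0.0145], [0.4393, -0.0457], [0.4553, -0.0496], [0.4675, 0.0362]]
holder 0.19 [352.7, 256.9, 185.7, 107.3]
[[407, 295], [391, 297], [350, 314], [361, 349], [372, 350], [377, 359], [391, 364], [407, 358], [424, 334]]
0.045 [[0.4993, -0.121], [0.4828, -0.1206], [0.4379, -0.1342], [0.443, -0.1828], [0.4549, -0.1863], [0.4588, -0.2001], [0.4736, -0.2101], [0.4921, -0.2045], [0.5132, -0.1743]]
gauge 0.89 [308.6, 179.3, 27.3, 67.0]
[[331, 177], [308, 182], [305, 215], [307, 242], [311, 245], [330, 245], [337, 239], [336, 190]]
0.095 [[0.4438, 0.0283], [0.4267, 0.0275], [0.4195
[... 443 characters left out ...]
  65  64  67  61  77  74
201  98 100  66  68  66  67  67  66  64  60  77  74
205  98 105  65  66  67  67  66  66  66  61  76  75
209  97 105  67  65  65  68  67  66  66  63  76  75
213 101 105  63  67  67  66  67  66  47  46  76  75
217 109 116  64  62  65  68  66  52  47  47  76  74
221 115 117  68  64  63  63  65  64  47  46  76  74
225 114 117  64  64  65  64  62  63  47  46 107  75
229 113 117  72  63  61  65  65  54  45  46 111 109
233 114 118  77  66  64  62  62  66  46  44 112 108
237 114 117  84  65  65  65  63  61  65  48 111 109
241 114 118  84  67  66  64  64  64  62  61 104 103
245 109 116 108  65  67  66  72  75  75  77 100 101
249 107 112 113 111 109 102 102 110 110 108 100 102
```

The gauge is 2 mm off in the closing axis, with the yaw matched. I'll correct, descend and grip.

```bash
python3 -m handwheel '[{"dx":0,"dy":-0.2,"dz":3,"wx":0,"wy":0,"wz":0,"claw":100},{"dx":0,"dy":0,"dz":3,"wx":0,"wy":0,"wz":0,"claw":100},{"dx":0,"dy":0,"dz":3,"wx":0,"wy":0,"wz":0,"claw":100},{"dx":0,"dy":0,"dz":1.3,"wx":0,"wy":0,"wz":0,"claw":100},{"dx":0,"dy":0,"dz":0,"wx":0,"wy":0,"wz":0,"claw":100}]'
python3 -m handwheel '[{"dx":0,"dy":0,"dz":0,"wx":0,"wy":0,"wz":0,"claw":0},{"dx":0,"dy":0,"dz":0,"wx":0,"wy":0,"wz":0,"claw":0},{"dx":0,"dy":0,"dz":0,"wx":0,"wy":0,"wz":0,"claw":0},{"dx":0,"dy":0,"dz":0,"wx":0,"wy":0,"wz":0,"claw":0},{"dx":0,"dy":0,"dz":0,"wx":0,"wy":0,"wz":0,"claw":0}]' 40
```

```text
clock: 16.62
position: [0.4306, 0.0001, 0.0548]
tool_rot: [-3.141, 0.0, 1.396]
force: [0.9, -0.1, 0.2]
grip_width: 0.0856
finger_force: 0.0
clock: 17.25
position: [0.4309, 0.0001, 0.0552]
tool_rot: [3.141, -0.0, 1.396]
force: [-1.2, -0.1, 9.9]
grip_width: 0.0235
finger_force: 40.7
```

```bash
python3 -m handwheel '[{"dx":0,"dy":0,"dz":-2,"wx":0,"wy":0,"wz":0,"claw":0},{"dx":0,"dy":0,"dz":-4,"wx":0,"wy":0,"wz":0,"claw":0},{"dx":0,"dy":0,"dz":-5,"wx":0,"wy":0,"wz":0,"claw":0},{"dx":0,"dy":0,"dz":-5,"wx":0,"wy":0,"wz":0,"claw":0},{"dx":-2.2,"dy":2.6,"dz":-2,"wx":0,"wy":0,"wz":0,"claw":0},{"dx":-3.4,"dy":4,"dz":0,"wx":0,"wy":0,"wz":0,"claw":0},{"dx":-3.4,"dy":4,"dz":0,"wx":0,"wy":0,"wz":0,"claw":0},{"dx":-3.4,"dy":4,"dz":0,"wx":0,"wy":0,"wz":0,"claw":0}]'
python3 -m handwheel '[{"dx":-3.4,"dy":4,"dz":0,"wx":0,"wy":0,"wz":0,"claw":0},{"dx":-3.4,"dy":4,"dz":0,"wx":0,"wy":0,"wz":0,"claw":0},{"dx":0,"dy":0,"dz":0,"wx":0,"wy":0,"wz":-0.14,"claw":0},{"dx":0,"dy":0,"dz":0,"wx":0,"wy":0,"wz":-0.14,"claw":0},{"dx":0,"dy":0,"dz":0,"wx":0,"wy":0,"wz":-0.13,"claw":0},{"dx":0,"dy":0,"dz":0,"wx":0,"wy":0,"wz":0,"claw":0},{"dx":0,"dy":0,"dz":0,"wx":0,"wy":0,"wz":0,"claw":0}]'
cat > t.py <<'E'
from h import *
import sys
G=np.array([.6238,-.2326]); 
p=np.mean([monitor.observe()["position"]],0); y=monitor.observe()["tool_rot"][2]
tx=np.array([np.cos(y),np.sin(y)]); ty=np.array([np.sin(y),-np.cos(y)]); d=G-p[:2]
print("pos",p,"yaw",y-np.pi/2,"go dx,dy cm",100*d@tx,100*d@ty)
E
python3 t.py
```

```text
clock: 18.25
position: [0.5536, -0.1488, 0.2349]
tool_rot: [3.141, -0.0, 1.396]
force: [0.7, 0.4, 0.7]
grip_width: 0.0235
finger_force: 40.7
clock: 19.12
position: [0.6196, -0.2284, 0.2347]
tool_rot: [-3.141, -0.0, 1.803]
force: [0.0, 0.4, -1.9]
grip_width: 0.0232
finger_force: 40.5
pos [ 0.61962387 -0.22839413  0.23474791] yaw 0.2317835050141852 go dx,dy cm -0.5052708547320969 0.30983074863658344
```

```bash
python3 -m handwheel '[{"dx":-0.5,"dy":0.3,"dz":3,"wx":0,"wy":0,"wz":0,"claw":0},{"dx":0,"dy":0,"dz":3,"wx":0,"wy":0,"wz":0,"claw":0},{"dx":0,"dy":0,"dz":2.5,"wx":0,"wy":0,"wz":0,"claw":0},{"dx":0,"dy":0,"dz":1,"wx":0,"wy":0,"wz":0,"claw":0},{"dx":0,"dy":0,"dz":0,"wx":0,"wy":0,"wz":0,"claw":0},{"dx":0,"dy":0,"dz":0,"wx":0,"wy":0,"wz":0,"claw":0}]'
python3 t.py; python3 t.py
python3 - <<'E'
from h import *
f=grab("wrist"); im=f["frame"].astype(np.float32).mean(2)
c=np.array([.5569,-.2489]); th=.24
ex=np.array([np.cos(th),np.sin(th)]); ey=np.array([-np.sin(th),np.cos(th)])
for y in(30,38,45):
    P=np.array([np.r_[c+ex*x*1e-3+ey*y*1e-3,.078] for x in np.arange(56,98,1.)]); q=proj(f,P).astype(np.float32)
    print(y,q[0],q[-1],cv2.remap(im,q[None,:,0],q[None,:,1],cv2.INTER_LINEAR)[0].round().astype(int).tolist())
E
```

```text
clock: 19.88
position: [0.6244, -0.2326, 0.1409]
tool_rot: [3.14, 0.001, 1.805]
force: [-0.5, 0.5, -0.4]
grip_width: 0.0234
finger_force: 40.6
pos [ 0.62436958 -0.23264462  0.14093517] yaw 0.23446752771427803 go dx,dy cm 0.017572268281570196 -0.05436260199736191
pos [ 0.62436958 -0.23264462  0.14093517] yaw 0.23446752771427803 go dx,dy cm 0.017572268281570196 -0.05436260199736191
30 [304.60938 177.06009] [361.5386  176.70215] [54, 55, 55, 55, 55, 54, 54, 56, 61, 78, 120, 129, 129, 129, 132, 131, 126, 127, 167, 183, 186, 187, 189, 189, 186, 183, 181, 181, 183, 182, 182, 182, 187, 189, 183, 157, 156, 145, 139, 141, 144, 146]
38 [304.3066  166.10959] [361.92615 165.74515] [55, 59, 62, 62, 62, 63, 63, 62, 61, 74, 118, 129, 130, 130, 131, 132, 127, 125, 166, 184, 186, 187, 188, 188, 186, 182, 180, 181, 182, 181, 182, 183, 186, 188, 184, 168, 161, 155, 145, 141, 140, 140]
45 [304.03558 156.30775] [362.27304 155.93745] [54, 56, 56, 62, 63, 62, 62, 62, 61, 72, 116, 129, 131, 131, 131, 132, 127, 124, 165, 184, 186, 187, 188, 189, 186, 183, 181, 180, 182, 181, 182, 183, 186, 188, 186, 172, 160, 148, 142, 145, 143, 139]
```

Gap re-measured from close by: centre at (0.624,-0.2325), 8.2 mm wide. The TCP is on it, so I lower the blade.

```bash
python3 -m handwheel '[{"dx":0,"dy":-0.03,"dz":0.6,"wx":0,"wy":0,"wz":0,"claw":0},{"dx":0,"dy":0,"dz":0.5,"wx":0,"wy":0,"wz":0,"claw":0},{"dx":0,"dy":0,"dz":0.5,"wx":0,"wy":0,"wz":0,"claw":0},{"dx":0,"dy":0,"dz":0.4,"wx":0,"wy":0,"wz":0,"claw":0},{"dx":0,"dy":0,"dz":0,"wx":0,"wy":0,"wz":0,"claw":0}]'
python3 -m handwheel '[{"dx":0,"dy":0,"dz":0.5,"wx":0,"wy":0,"wz":0,"claw":0},{"dx":0,"dy":0,"dz":0.5,"wx":0,"wy":0,"wz":0,"claw":0},{"dx":0,"dy":0,"dz":0,"wx":0,"wy":0,"wz":0,"claw":0}]'
```

```text
clock: 20.55
position: [0.6234, -0.2325, 0.1194]
tool_rot: [-3.141, -0.0, 1.806]
force: [1.3, -0.0, -0.4]
grip_width: 0.0237
finger_force: 40.6
clock: 20.92
position: [0.6233, -0.2325, 0.1093]
tool_rot: [-3.141, -0.0, 1.806]
force: [0.6, 0.0, -1.8]
grip_width: 0.0233
finger_force: 40.6
```

```bash
python3 -m handwheel '[{"dx":0,"dy":0,"dz":0.5,"wx":0,"wy":0,"wz":0,"claw":0},{"dx":0,"dy":0,"dz":0.5,"wx":0,"wy":0,"wz":0,"claw":0},{"dx":0,"dy":0,"dz":0.5,"wx":0,"wy":0,"wz":0,"claw":0},{"dx":0,"dy":0,"dz":0.4,"wx":0,"wy":0,"wz":0,"claw":0},{"dx":0,"dy":0,"dz":0,"wx":0,"wy":0,"wz":0,"claw":0}]'
python3 -m handwheel '[{"dx":0,"dy":0,"dz":0.1,"wx":0,"wy":0,"wz":0,"claw":0},{"dx":0,"dy":0,"dz":0.1,"wx":0,"wy":0,"wz":0,"claw":0},{"dx":0,"dy":0,"dz":0,"wx":0,"wy":0,"wz":0,"claw":0}]'
```

```text
clock: 21.55
position: [0.6234, -0.2326, 0.0904]
tool_rot: [-3.141, -0.0, 1.806]
force: [0.3, -0.4, -1.3]
grip_width: 0.0236
finger_force: 40.6
clock: 21.92
position: [0.6235, -0.2326, 0.0888]
tool_rot: [-3.142, -0.0, 1.806]
force: [-0.2, 0.1, -1.4]
grip_width: 0.0236
finger_force: 40.6
```

```bash
python3 -m handwheel '[{"dx":0,"dy":0,"dz":0.1,"wx":0,"wy":0,"wz":0,"claw":0},{"dx":0,"dy":0,"dz":0.1,"wx":0,"wy":0,"wz":0,"claw":0},{"dx":0,"dy":0,"dz":0,"wx":0,"wy":0,"wz":0,"claw":0}]'
```

```text
clock: 22.3
position: [0.6237, -0.2326, 0.0883]
tool_rot: [3.141, 0.0, 1.806]
force: [-7.6, 3.8, 20.8]
grip_width: 0.0234
finger_force: 43.4
```

The shoulders are resting (21 N up at the expected height). I'll relieve, open partly and rise.

```bash
python3 -m handwheel '[{"dx":0,"dy":0,"dz":-0.1,"wx":0,"wy":0,"wz":0,"claw":0},{"dx":0,"dy":0,"dz":0,"wx":0,"wy":0,"wz":0,"claw":35},{"dx":0,"dy":0,"dz":0,"wx":0,"wy":0,"wz":0,"claw":50},{"dx":0,"dy":0,"dz":0,"wx":0,"wy":0,"wz":0,"claw":50},{"dx":0,"dy":0,"dz":0,"wx":0,"wy":0,"wz":0,"claw":50}]'
python3 -m handwheel '[{"dx":0,"dy":0,"dz":-1,"wx":0,"wy":0,"wz":0,"claw":50},{"dx":0,"dy":0,"dz":-3,"wx":0,"wy":0,"wz":0,"claw":50},{"dx":0,"dy":0,"dz":-5,"wx":0,"wy":0,"wz":0,"claw":50},{"dx":0,"dy":0,"dz":-5,"wx":0,"wy":0,"wz":0,"claw":50},{"dx":-3,"dy":0,"dz":-3,"wx":0,"wy":0,"wz":0,"claw":50},{"dx":0,"dy":0,"dz":0,"wx":0,"wy":0,"wz":0,"claw":50},{"dx":0,"dy":0,"dz":0,"wx":0,"wy":0,"wz":0,"claw":50}]'
python3 q.py
python3 - <<'E'
from h import *
f=np.load("g.npy",allow_pickle=True).item(); im=f["frame"].astype(np.float32).mean(2)
# predicted gauge: block top .128, shoulder .078
c=np.array([.6238,-.2325]); th=.235
for z in(.078,.128):
  P=[[c[0]+x*np.cos(th)-y*np.sin(th),c[1]+x*np.sin(th)+y*np.cos(th),z] for x,y in((-.012,-.022),(.012,-.022),(.012,.022),(-.012,.022))]
  print("pred",z,proj(f,P).round(0).tolist())
for r in optics.masks_of("gauge","wrist")[:2]: print(r["p"],r["rect"])
s=grab("scene")
for r in optics.masks_of("gauge","scene")[:2]: print("scene",r["p"],r["rect"])
print("pred scene",proj(s,P).round(1).tolist(), proj(s,np.array(P)-[0,0,.05]).round(1).tolist())
# plate: top corners predicted vs mask
c=np.array([.5569,-.2489]); th=.24
P=[[c[0]+x*np.cos(th)-y*np.sin(th),c[1]+x*np.sin(th)+y*np.cos(th),.078] for x,y in((-.065,-.075),(.065,-.075),(.065,.075),(-.065,.075))]
print("plate pred",proj(f,P).round(0).tolist())
grab("wrist")
for r in optics.masks_of("plate","wrist")[:2]:
  q=cv2.approxPolyDP(max(cv2.findContours(r["region"].astype(np.uint8),0,1)[0],key=cv2.contourArea),4,True)[:,0]; print(r["p"],q.tolist())
E
```

```text
clock: 22.92
position: [0.6235, -0.2326, 0.0877]
tool_rot: [-3.141, -0.0, 1.806]
force: [-0.1, 0.3, -0.5]
grip_width: 0.043
finger_force: 0.0
clock: 23.8
position: [0.6302, -0.2612, 0.2575]
tool_rot: [-3.141, -0.001, 1.806]
force: [-0.1, 0.2, -0.8]
grip_width: 0.0424
finger_force: 0.0
[ 0.63018258 -0.26086545  0.25706043] [-3.14066100e+00 -1.09123839e-03  1.80638847e+00]
holder 0.37 [194.0, 80.1, 128.1, 137.7]
[[194, 81], [211, 215], [319, 216], [320, 189], [311, 185], [310, 143], [320, 134], [319, 81]]
0.045 [[0.4639, -0.1934], [0.501, -0.3506], [0.6377, -0.3194], [0.6307, -0.2835], [0.6185, -0.2811], [0.6059, -0.2305], [0.6152, -0.2174], [0.6007, -0.1608]]
gauge 0.94 [312.6, 136.4, 21.5, 52.4]
[[314, 137], [312, 184], [334, 187], [335, 139]]
0.095 [[0.6094, -0.2169], [0.6183, -0.2659], [0.6422, -0.2636], [0.6308, -0.2138]]
pred 0.078 [[313.0, 172.0], [335.0, 172.0], [335.0, 132.0], [313.0, 132.0]]
pred 0.128 [[312.0, 184.0], [337.0, 184.0], [337.0, 137.0], [311.0, 137.0]]
0.94 [312.6, 136.4, 21.5, 52.4]
scene 0.76 [210.1, 200.1, 24.0, 16.4]
pred scene [[212.3, 198.6], [211.0, 204.0], [227.9, 203.3], [229.0, 197.9]] [[215.3, 213.4], [214.0, 218.9], [230.5, 218.2], [231.5, 212.7]]
plate pred [[211.0, 217.0], [321.0, 216.0], [320.0, 79.0], [192.0, 80.0]]
0.94 [[195, 80], [211, 216], [319, 216], [320, 191], [311, 186], [310, 165], [311, 140], [321, 133], [318, 81]]
```

The gauge and plate are where they should be: masks match the predicted positions within 1–3 pixels, and the robot is clear. Handing in.

```bash
python3 -c "from workcell import job_done; print(job_done())"
```

```text
the job is handed in; nothing more can be done
None
```

The job is handed in: the plate is seated on both pins and the gauge stands in the fence gap on its shoulders, checked from the wrist camera with the arm clear at about 24 s on the clock.

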